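# Press the hob's keys in order

### The arm

A 6-joint arm with a two-finger parallel gripper is mounted at the origin on a cart in front of the work surface, level with it; the furniture and walls round the work are solid. World frame = base frame: x ahead of the robot, y to its left, z up, the work surface at z = 0. Lengths are in m, angles in rad, forces in N, time in s.
With the tool pointing down it reaches from about 0.425 to 1.125 m from the base axis. Payload 14.9 kg.
Tool frame: the origin (TCP) lies at the very end of the fingers, on their centre line; the grasp point (between the pads) lies 19 mm behind it (tcp_to_grasp is the distance from the TCP to the grasp point, in m); z points along the fingers, y is the line along which they close (so a half turn about z gives the same grasp; the last joint's range is limited). The gripper opens to 91 mm and grips with 3 to 60 N. Pads are 32 mm wide; open, the fingers measure 118 mm over their backs; the gripper's body (76 mm by 178 mm) begins 60 mm behind the grasp point.
Start: joints at [-1.207, 0.379, 1.734, -0, 1.028, -0.033], TCP at [0.271, -0.646, 0.19] pointing down, gripper open.
Joint ranges: [-2.77, 2.77], [-0.74, 2.19], [0, 2.66], [-1.06, 4.2], [0.31, 2.87], [-3.08, 3.08]. Speed limits (rad/s): [1.89, 1.89, 2.39, 3.14, 3.14, 3.14].

### API

Orientations are given as a rotation vector (axis times angle).
In Python, from bench import goto, line_to, move_j, set_gripper, hold, inverse_kinematics, capture, IKError, hand_in, get_time_s, get_q, get_joint_vel, get_joint_efforts, get_ee_pos, get_eef_rot, get_wrist_force, get_torque, get_grip_width, get_grasp_force, tcp_to_grasp gives the robot as it stands. The module is installed in compiled form; this text tells all that it offers. Calls block until the motion is done:
- goto(position, orientation): joint-space move of the TCP to a pose.
- line_to(position, orientation=None, v=0.15, contact_N=None): straight line of the TCP; orientation=None keeps the orientation; v is the mean speed in m/s. With contact_N (N) it stops when the force on the tool has changed by that much, and returns True; else False.
- move_j(angles): joint-space move.
- set_gripper(opening, squeeze=None): finger opening in m; squeeze is the grip in N (None keeps the last); returns when the fingers have stopped.
- hold(seconds).
- inverse_kinematics(position, orientation): joint angles nearest the present ones, or None.
- capture(name): name is "scene" or "top" or "wrist"; returns a dict with "img" (420x560x3 uint8, red, green, blue), "vertical_fov" (degrees; the focal length in pixels is half the picture's height over the tangent of half this angle, whatever the lens; pixels are square), "cx", "cy" (the principal point, pixels), "world_from_camera" (4x4, takes a point from camera to world coordinates); the wrist camera has in their place "T_tool_cam" (4x4, takes a point from camera to tool coordinates, whose origin is the TCP and whose axes are the flange's). Camera axes: x right, y up, looking along -z (the intrinsics and any distortion apply to the point x, -y, -z); pixel columns grow to the right and rows downward; lengths in m; the calibration is good to about 2 mm. A picture is of the moment at which its call begins: read the wrist's pose just before it. There is no depth.
A pose or a line that the arm cannot do raises IKError and nothing moves.
- hand_in(): hands the job in; it is judged then, once.
Readings, each from a call of its own:
- get_time_s(): time.
- get_q(): joint angles.
- get_joint_vel(): joint speeds.
- get_joint_efforts(): joint torques, N m.
- get_ee_pos(): TCP position.
- get_eef_rot(): TCP orientation.
- get_wrist_force(): force on the tool from outside, world axes, zero at the start.
- get_torque(): the same for the moment, N m.
- get_grip_width(): finger opening in m.
- get_grasp_force(): force on a finger pad.
Only numpy, scipy, OpenCV 4.12 (cv2) and the standard library are available. Lean on these libraries where they do the work, as an engineer would, in place of code of your own. Each camera call takes 0.05 s, during which the arm holds its last target. There are 200 camera calls.

### The job

Switch on the portable hob by pressing three of its keys lightly with the fingertips, each fully home, in this order: first the long bar key, then the large round key, then the square key. The keys stay in when pressed; do not press one before its turn and leave the small round key out. Do not grasp, lift or shift the pan or anything else on the worktop.

Things in the scene. Friction and masses are not known exactly. Their poses are not given: they have to be found in the camera images.
- hob: portable induction hob, a dark slab 280 (x) x 300 (y) x 55 mm high, fixed; origin: centre of its underside, x towards the wall, y left, z up. On the pale control strip along its front (-x) edge four press-in keys stand in a row at x = -110 mm, y = 108, 36, -36 and -108 mm, in an order that differs from hob to hob. A pan stands behind them.
- key_bar_top (a point): centre of the top face of the bar key: a long narrow key, 16 mm (hob's x) by 46 mm (hob's y); moves with it. 17 mm above the hob's top when out, 9 mm when in: slides straight down 8 mm against 2.5 N of friction and stays where left. The cap is sprung on its stem (2 N/mm): gives 1.25 mm before the stem moves and up to 6 mm (12 N) at the end stop. Grey like all keys. Axes as the hob's.
- key_bar (a joint): travel of the bar key (its stem) in m: 0 = out (up), 0.008 = pressed fully home
- key_big_top (a point): centre of the top face of the large round key, 36 mm across; moves with it. 17 mm above the hob's top when out, 9 mm when in: slides straight down 8 mm against 2.5 N of friction and stays where left. The cap is sprung on its stem (2 N/mm): gives 1.25 mm before the stem moves and up to 6 mm (12 N) at the end stop. Grey like all keys. Axes as the hob's.
- key_big (a joint): travel of the large round key (its stem) in m: 0 = out (up), 0.008 = pressed fully home
- key_square_top (a point): centre of the top face of the square key, 26 x 26 mm; moves with it. 17 mm above the hob's top when out, 9 mm when in: slides straight down 8 mm against 2.5 N of friction and stays where left. The cap is sprung on its stem (2 N/mm): gives 1.25 mm before the stem moves and up to 6 mm (12 N) at the end stop. Grey like all keys. Axes as the hob's.
- key_square (a joint): travel of the square key (its stem) in m: 0 = out (up), 0.008 = pressed fully home
- key_small_top (a point): centre of the top face of the small round key, 18 mm across, not part of the job; moves with it. 17 mm above the hob's top when out, 9 mm when in: slides straight down 8 mm against 2.5 N of friction and stays where left. The cap is sprung on its stem (2 N/mm): gives 1.25 mm before the stem moves and up to 6 mm (12 N) at the end stop. Grey like all keys. Axes as the hob's.
- key_small (a joint): travel of the small round key (its stem) in m: 0 = out (up), 0.008 = pressed fully home
- pan: empty low steel pan with two ear handles at its y sides, 150 mm across the rim, 50 mm high, loose, standing on the hob's cooking zone about 140 mm behind the row of keys (at least 35 mm clear of them); origin at the centre of its underside
- mug: spotted mug, 78 mm across and 93 mm high, loose, standing about 240 mm to the right of the hob's centre; origin at the centre of its underside
- lemon: lemon, 78 x 55 x 56 mm, loose, on the worktop left of the hob; origin at the centre of its underside
- garlic: garlic bulb, 60 x 57 x 58 mm, loose, on the worktop left of the hob; origin at the centre of its underside

How it is judged:
On the way, in this order (a step that is already met when the one before it is completed fails the run):
1. the bar key is pressed home while the large round and the square key are still out (value of joint key_bar above 0.006 m and value of joint each of key_big, key_square below 0.002 m), for 0.1 s.
2. then the large round key is pressed home while the square key is still out (value of joint each of key_bar, key_big above 0.006 m and value of joint key_square below 0.002 m), for 0.1 s.
3. then the square key is pressed home (value of joint each of key_bar, key_big, key_square above 0.006 m), for 0.1 s.
At the end, for the whole second after the job is handed in: The bar, large round and square keys are in by more than 6 of their 8 mm, the small round key is less than 2 mm in, the pan and the mug stand within 15 mm of where they were and the lemon and garlic within 25 mm, and the pan is at rest (all of step 3 and value of joint key_small below 0.002 m and distance of each of pan, mug from where it was at the start of the episode below 0.015 m and distance of each of lemon, garlic from where it was at the start of the episode below 0.025 m and linear speed of pan below 0.02 m/s); the robot touches nothing.
It fails at once if the small round key is pressed in 2 mm or more (value of joint key_small above 0.002 m).
It fails at once if a key is pressed hard (over 25 N) instead of lightly (contact force between anything else and key_bar above 25 N or contact force between anything else and key_big above 25 N or contact force between anything else and key_square above 25 N or contact force between anything else and key_small above 25 N).
It fails at once if the arm or fingers push on the hob itself with over 25 N (contact force between any of the arm, the fingers and hob above 25 N).
It fails at once if the pan or mug is shifted or lifted by over 15 mm, or the lemon or garlic by over 25 mm (distance of any of pan, mug from where it was at the start of the episode above 0.015 m or distance of any of lemon, garlic from where it was at the start of the episode above 0.025 m).
It also fails if it takes over 38 s, if anything falls off the work surface, if the arm or the gripper's body presses on something with over 40 N, if the wrist force passes 120 N, or if a joint passes its speed limit or range.

## Working session

There is one attempt and no reset: what is moved stays moved. The work goes in short steps, each a Python script; the robot and the scene stay as the last script left them, time stands still between calls to the robot, and variables do not carry over. Pictures are saved under pics/ and viewed, at most 10 in all, crops included, and the job is handed in when it is done.

```bash
mkdir -p pics; python3 - <<'E'
from bench import *
import cv2, numpy as np
for n in ("top","scene"):
    c=capture(n); cv2.imwrite(f"pics/{n}0.png",c["img"][:,:,::-1])
    print(n,{k:v for k,v in c.items() if k!="img"})
    np.savez(f"{n}.npz",**c)
print(get_time_s(),get_eef_rot(),get_wrist_force())
E
```

```text
top {'vertical_fov': 43.86849696973286, 'cx': 280.01979363413784, 'cy': 200.53300412774436, 'world_from_camera': array([[-0.01167182,  0.99412939, -0.10756637,  0.45262734],
       [-0.99986826, -0.01281685, -0.00995966,  0.087845  ],
       [-0.01127985,  0.10743595,  0.99414802,  1.25248069],
       [ 0.        ,  0.        ,  0.        ,  1.        ]])}
scene {'vertical_fov': 52.4445456505745, 'cx': 277.6777586249833, 'cy': 213.22605971423434, 'world_from_camera': array([[-0.82936772,  0.32853368, -0.45190132,  0.03450048],
       [-0.55823852, -0.4543076 ,  0.69424373,  0.93858206],
       [ 0.02278024,  0.82805207,  0.56018821,  0.7457678 ],
       [ 0.        ,  0.        ,  0.        ,  1.        ]])}
0.1 [-3.07905031e+00 -6.19002697e-01  2.48304910e-04] [ 0.03695031 -0.0754115   0.26601321]
```

View pics/top0.png

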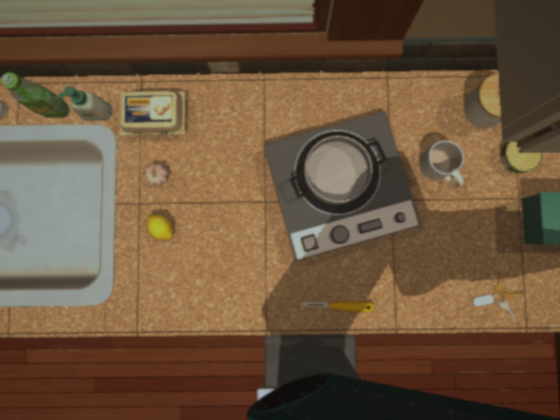

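View pics/scene0.png

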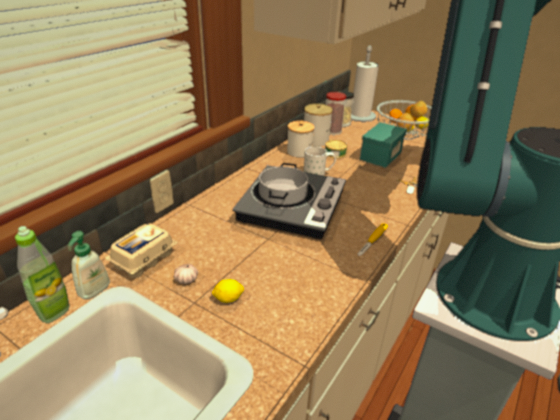

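The top view shows the keys at: square (309,242), large round (340,234), bar (370,226), small round (400,217). The hob is yawed by about 15°.

```bash
cat > h.py <<'E'
import numpy as np, cv2
from bench import *
from scipy.spatial.transform import Rotation as R
def ray(c,T,u,v,z):
    f=210/np.tan(np.radians(c["vertical_fov"])/2)
    d=T[:3,:3]@np.array([(u-c["cx"])/f,-(v-c["cy"])/f,-1])
    return T[:3,3]+d*(z-T[2,3])/d[2]
def down(yaw):  # tool z down, tool y along world angle yaw (mod pi)
    y=np.array([np.cos(yaw),np.sin(yaw),0]); z=np.array([0,0,-1.])
    return R.from_matrix(np.c_[np.cross(y,z),y,z]).as_rotvec()
def fit(P):  # rows: square,big,bar,small (y=108..-108) -> centre of row, unit y axis
    m=P.mean(0); d=np.linalg.svd(P-m)[2][0]; d*=np.sign(d@(P[0]-P[-1])); return m,d
E
python3 - <<'E'
from h import *
c=dict(np.load("top.npz"))
P=np.array([ray(c,c["world_from_camera"],u,v,.072)[:2] for u,v in [(309,242),(340,234),(370,226),(400,217)]])
m,d=fit(P); print(P,m,d,np.diff(P@d)); 
yaw=np.arctan2(d[1],d[0]); print("yaw of y axis",np.degrees(yaw))
print(R.from_rotvec(get_eef_rot()).as_matrix())
for y in (yaw,yaw+np.pi,yaw-np.pi/2,yaw+np.pi/2):
    print(np.degrees(y),inverse_kinematics([m[0],m[1],.25],down(y)),inverse_kinematics([m[0],m[1],.062],down(y)))
E
```

```text
[[ 0.48541648  0.03538642]
 [ 0.50259231 -0.03489692]
 [ 0.51982951 -0.10306133]
 [ 0.53936862 -0.17144432]] [ 0.51180173 -0.06850404] [-0.25166597  0.96781416] [-0.07234379 -0.0703085  -0.07109936]
yaw of y axis 104.57611772561128
[[ 9.22308317e-01  3.86454722e-01 -3.39783512e-04]
 [ 3.86454871e-01 -9.22307890e-01  8.87881141e-04]
 [ 2.97408456e-05 -9.50211155e-04 -9.99999548e-01]]
104.57611772561128 [-0.17819631  0.01112935  2.06093559  0.          1.06952771 -2.00339388] [-0.17819631  0.29677467  2.15015617  0.          0.69466181 -2.00339388]
284.5761177256113 [-1.78196310e-01  1.11293541e-02  2.06093559e+00 -4.44089210e-16
  1.06952771e+00  1.13819877e+00] [-1.78196310e-01  2.96774675e-01  2.15015617e+00 -4.44089210e-16
  6.94661808e-01  1.13819877e+00]
14.576117725611287 [-1.78196310e-01  1.11293541e-02  2.06093559e+00 -4.44089210e-16
  1.06952771e+00 -4.32597557e-01] [-1.78196310e-01  2.96774675e-01  2.15015617e+00 -4.44089210e-16
  6.94661808e-01 -4.32597557e-01]
194.57611772561128 [-0.17819631  0.01112935  2.06093559  0.          1.06952771  2.7089951 ] [-0.17819631  0.29677467  2.15015617  0.          0.69466181  2.7089951 ]
```

```bash
python3 - <<'E'
from h import *
p=get_ee_pos(); line_to([p[0],p[1],.28],v=.2)
set_gripper(0)
m=np.array([.505,-.067]); yaw=np.radians(284.6)
goto([m[0],m[1],.25],down(yaw)); hold(.3)
np.save("pose.npy",np.r_[get_ee_pos(),get_eef_rot()])
c=capture("wrist"); cv2.imwrite("pics/w1.png",c["img"][:,:,::-1]); np.savez("w1.npz",**c)
print(c["T_tool_cam"],get_time_s(),get_grip_width(),get_wrist_force())
E
```

```text
[[-4.50573296e-04  9.63524522e-01  2.67619680e-01  7.63805497e-02]
 [ 9.99999804e-01  5.50301653e-04 -2.97646007e-04  3.11869212e-04]
 [-4.34060778e-04  2.67619493e-01 -9.63524581e-01 -1.94094264e-01]
 [ 0.00000000e+00  0.00000000e+00  0.00000000e+00  1.00000000e+00]] 4.65 0.0006542635615861532 [-0.01933206 -0.00876045  0.67664213]
```

View pics/w1.png

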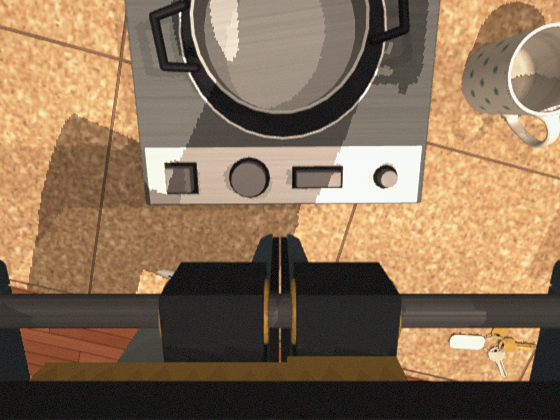

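The wrist view confirms the order: square (181,178), large round (249,178), bar (317,177), small round (386,177). The pan is clear behind them.

```bash
python3 - <<'E'
from h import *
c=dict(np.load("w1.npz")); p=np.load("pose.npy")
T=np.eye(4); T[:3,:3]=R.from_rotvec(p[3:]).as_matrix(); T[:3,3]=p[:3]; T=T@c["T_tool_cam"]
P=np.array([ray(c,T,u,v,.072)[:2] for u,v in [(181,178),(249,178),(317,177),(386,177)]])
m,d=fit(P); print(P,m,np.degrees(np.arctan2(d[1],d[0])),np.diff(P@d))
E
```

```text
[[ 0.48957736  0.03181705]
 [ 0.50695202 -0.03513682]
 [ 0.52531753 -0.10181557]
 [ 0.54294028 -0.16972517]] [ 0.5161968  -0.06871513] 104.88649457282351 [-0.06917031 -0.06915898 -0.0701577 ]
```

```bash
cat >> h.py <<'E'
M=np.array([.514,-.0686]); A=np.radians(104.7); D=np.array([np.cos(A),np.sin(A)]); O=down(A+np.pi)
E
python3 - <<'E'
from h import *
b=M-.036*D
line_to([*b,.12],O,v=.12); line_to([*b,.09],v=.06); hold(.3)
print(get_wrist_force())
hit=line_to([*b,.055],v=.015,contact_N=1.8)
print(hit,get_ee_pos(),get_wrist_force(),get_time_s())
hold(.2); print(get_ee_pos(),get_wrist_force())
c=capture("wrist"); cv2.imwrite("pics/w2.png",c["img"][:,:,::-1])
E
```

```text
[0.16984732 0.2077764  0.82783246]
False [ 0.52315981 -0.10342308  0.05505373] [ 0.16065589  0.42541564 -0.43243811] 9.3667
[ 0.52313652 -0.10341256  0.05500715] [-0.22936076 -1.48125273 -0.21520653]
```

View pics/w2.png

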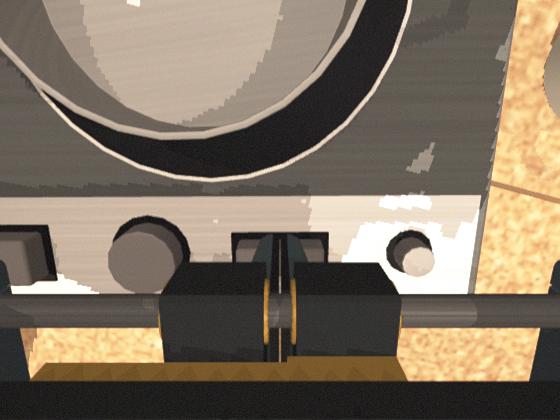

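The fingers are over the middle of the bar key but haven't touched it, so the keys are lower than expected. I'll check the scale (large round to small round is 276 px for 144 mm) and keep probing.

```bash
python3 - <<'E'
from h import *
c=dict(np.load("w1.npz")); f=210/np.tan(np.radians(c["vertical_fov"])/2); print(f,c["cx"],c["cy"])
T=np.eye(4); T[:3,:3]=R.from_rotvec(get_eef_rot()).as_matrix(); T[:3,3]=get_ee_pos(); T2=T@c["T_tool_cam"]
for z in (.072,.06,.052,.045):
    P=np.array([ray(c,T2,u,v,z)[:2] for u,v in [(142,258),(418,261)]]); print(z,np.linalg.norm(P[0]-P[1]),P.tolist())
hold(.2); f0=np.mean([(hold(.02),get_wrist_force())[1] for _ in range(10)],0)
b=get_ee_pos()
for z in np.arange(.054,.047,-.001):
    line_to([b[0],b[1],z],v=.02); hold(.1)
    w=np.mean([(hold(.02),get_wrist_force())[1] for _ in range(6)],0)-f0
    print(z,get_ee_pos()[2],w.round(2))
    if w[2]>2: break
print(get_time_s())
E
```

```text
369.85431143399444 279.4973050021385 212.9400197454001
0.072 0.14214708553942412 [[0.5083859557807071, -0.034577941718396794], [0.5427598559424454, -0.17250628875055407]]
0.06 0.1517782047896087 [[0.5023742918591299, -0.031205257159229886], [0.5390771819561547, -0.1784788844917639]]
0.052 0.15819895095639835 [[0.49836651591141173, -0.02895680078645195], [0.5366220659652943, -0.18246061498590377]]
0.045 0.1638171038523393 [[0.49485971195715833, -0.026989401460271255], [0.5344738394732913, -0.18594462916827614]]
0.054 0.054007050686145364 [-0.36 -0.18  0.24]
0.053 0.053007941699073656 [ 0.02  0.03 -0.27]
0.052 0.052008143743022914 [ 0.2  -0.01  0.07]
0.051 0.05102501336042034 [ 0.08 -0.29  0.14]
0.049999999999999996 0.05001097575919875 [ 0.35 -0.19  0.02]
0.048999999999999995 0.04900153058666481 [-0.12 -0.4  -0.24]
0.047999999999999994 0.04805148813133116 [ 0.32 -0.32  1.06]
13.1333
```

```bash
python3 - <<'E'
from h import *
c=capture("wrist")["img"]; s=capture("scene")["img"]; 
s=cv2.resize(s[130:270,200:400],(560,392),interpolation=cv2.INTER_CUBIC)
cv2.imwrite("pics/w3.png",c[180:380,:,::-1]); cv2.imwrite("pics/s3.png",s[:,:,::-1]); print(get_wrist_force(),get_joint_efforts())
E
```

```text
[ 0.11778214 -0.80839833  1.05824954] [-3.29703034e-03 -5.97675598e+01 -2.95570779e+01  3.80701432e-02
  1.47856548e-01  6.15997360e-04]
```

View pics/w3.png

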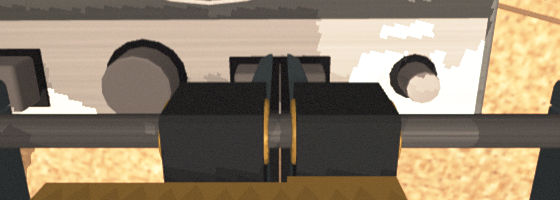

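View pics/s3.png

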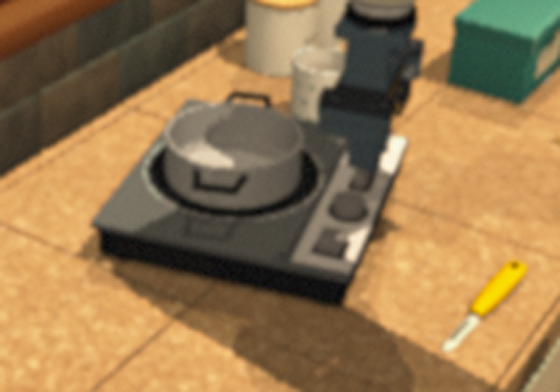

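```bash
python3 - <<'E'
from h import *
b=get_ee_pos(); z=.048
f0=np.array([0,0,.2])
while z>.030:
    z-=.001
    line_to([b[0],b[1],z],v=.02,contact_N=6)
    w=np.mean([(hold(.02),get_wrist_force())[1] for _ in range(5)],0)-f0
    print(round(z,4),get_ee_pos()[2].round(4),w.round(2))
    if w[2]>4.5: break
print(get_time_s())
E
```

```text
0.047 0.047 [0.48 0.13 1.79]
0.046 0.046 [ 0.56 -0.02  1.55]
0.045 0.045 [0.69 0.01 1.73]
0.044 0.044 [ 0.45 -0.22  0.97]
0.043 0.043 [ 0.74 -0.41  1.66]
0.042 0.042 [ 0.93 -0.02  1.47]
0.041 0.041 [ 0.64 -0.19  1.84]
0.04 0.04 [0.49 0.11 1.58]
0.039 0.039 [-0.01  0.06  2.83]
0.038 0.038 [-0.43  0.45  5.05]
16.5667
```

The force stayed at about 1.6 N over 8 mm of travel, then rose at 2 N/mm. The bar key is home at TCP z≈0.038, which is a constant offset of about 23 mm for the closed fingers. I'll do the other two the same way.

```bash
python3 - <<'E'
from h import *
b=get_ee_pos(); line_to([b[0],b[1],.066],v=.06)
for s in (.036,.108):
    k=M+s*D
    line_to([*k,.066],v=.12); hold(.1); f0=np.mean([(hold(.02),get_wrist_force())[1] for _ in range(5)],0)
    line_to([*k,.050],v=.04)
    z=.050
    while z>.036:
        z-=.002 if z>.0425 else .001
        line_to([*k,z],v=.02,contact_N=7)
        w=np.mean([(hold(.02),get_wrist_force())[1] for _ in range(4)],0)-f0
        print(round(z,4),w.round(2))
        if w[2]>5: break
    print("t",get_time_s())
    if w[2]<4: print("no end stop!"); break
    line_to([*k,.066],v=.06)
E
```

```text
0.048 [0.71 0.28 1.12]
0.046 [ 1.35 -0.22  2.07]
0.044 [ 0.4  -0.06  1.78]
0.042 [ 0.51 -0.11  1.82]
0.041 [0.03 0.22 1.49]
0.04 [-0.74  0.15  2.2 ]
0.039 [-1.    0.41  3.43]
0.038 [-1.86  0.29  5.47]
t 21.2
0.048 [0.53 0.35 0.93]
0.046 [0.35 0.18 1.31]
0.044 [0.53 0.52 1.74]
0.042 [-0.15  0.41  1.55]
0.041 [-0.55  0.24  1.76]
0.04 [-0.43 -0.33  1.38]
0.039 [-0.34  0.24  3.37]
0.038 [-1.49 -0.17  5.05]
t 25.8333
```

Both keys show the same force profile and end stop. I'll retreat and check.

```bash
python3 - <<'E'
from h import *
line_to([M[0]-.01,M[1],.25],v=.2); hold(.2)
c=capture("wrist"); cv2.imwrite("pics/w4.png",cv2.resize(c["img"][120:230,120:460],(800,259),interpolation=cv2.INTER_CUBIC)[:,:,::-1]); print(get_time_s())
E
```

```text
27.9083
```

View pics/w4.png

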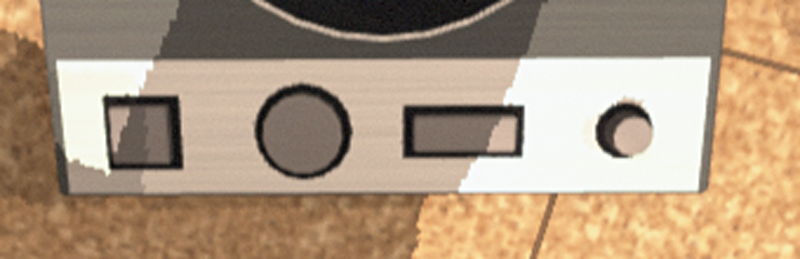

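The square (143,133), large round (303,131) and bar (463,131) keys now sit centred in their frames, so they are in. The small round key (632,137) still stands out.

```bash
python3 -c "
from bench import *
print(hand_in())"
```

```text
the job is handed in; nothing more can be done
None
```

I pressed the bar, large round and square keys home in that order at about 5 N each, left the small round key out, and handed the job in; no verdict came back.

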